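# Clamp the blue lid of a drum reactor with its draw latch

## Task

Close the draw latch of the reactor with the blue lid: flip its brass loop over onto the lid so that it drops behind the keeper hook, then swing the lever over and press it flat until it snaps past centre and the lid is drawn tight against the drum. Leave the orange-lidded reactor and the bottle as they are.

Things in the scene. Friction and masses are not known exactly. Their poses are not given: they have to be found in the camera images.
- blue_reactor: White drum (124 mm across) with a blue end lid, fixed to the bench, a draw latch on its top. Origin on the bench right below the lever's hinge; x axis from drum (x -124 to 10 mm) to lid (18 to 74), z up. Flat tops: drum z 150, lid z 162. Latch moves in the plane y = 0. Keeper: dark steel hook on the lid, 16 wide, 16 high, leaning away from the drum, catching side at x 33 while open.
- blue_loop (a point): Middle of the end bar (6 mm thick, along y) of the brass wire loop, 49 long, 33 wide, pivoted on the lever 20 mm from its hinge, 10 degrees ahead of the grip in the closing sense. At the start it leans back 13 to 28 degrees past upright, away from the lid, on a stop; it swings freely between the side plates: pushed past upright towards the lid it falls behind the keeper (bar at z about 165).
- blue_lever (a joint): Steel lever, hinge along y at x 0, z 172 mm: two side plates (48 mm over all) to a cross grip 52 x 18 x 8 mm centred 85 mm from the hinge. Value in rad: 0 = clamped, lying flat, grip towards -x; pi/2 = upright; starts 1.9 to 2.08, leaning over the lid. Friction holds it where left. With the loop hooked it stiffens below about 0.8 (some 2 N at the grip) and snaps to 0 from about 0.3.
- blue_lid (a joint): Gap of the blue lid (m): about 0.005 = standing off on its springy gasket; about 0 = drawn tight by the hooked and clamped latch. A lever closed with the loop not hooked leaves the gap open.
- orange_loop (a point): Middle of the loop's end bar on the other reactor, which is the same but for its orange lid, and stays open. Leave it.
- bottle_mid (a point): Middle (80 mm up) of a clear bottle 160 mm tall, 68 mm across, red cap, standing to one side. Leave it.

How it is judged:
By the outcome, as a careful person would: the job done as asked, in the order asked, and still so for the second after the job is handed in, with the robot touching nothing.
It also fails if it takes over 42 s, if anything falls off the work surface, if the arm or the gripper's body presses on something with over 40 N, if the wrist force passes 120 N, or if a joint passes its speed limit or range.

## Robot

A 6-joint arm with a two-finger parallel gripper is mounted at the origin on the work surface. World frame = base frame: x ahead of the robot, y to its left, z up, the work surface at z = 0. Lengths are in m, angles in rad, forces in N, time in s.
With the tool pointing down it reaches from about 0.375 to 0.9 m from the base axis. Payload 3.1 kg.
Tool frame: the origin (TCP) lies on the mounting face of the last link; the fingertips stand 182 mm ahead of it and the grasp point (between the pads) lies 164 mm ahead of it; z points along the fingers, y is the direction in which the jaws open and shut (so a half turn about z gives the same grasp; the last joint's range is limited). The gripper opens to 87 mm and grips with 3 to 60 N. Pads are 19 mm wide; open, the fingers measure 117 mm over their backs; the gripper's body (75 mm by 190 mm) begins 51 mm behind the grasp point.
Start: joints at [0.98, 0.527, 1.433, -0, 1.181, -0.178], TCP at [0.251, 0.572, 0.405] pointing down, gripper open.
Joint ranges: [-3.08, 3.08], [-0.75, 2.2], [0.22, 2.44], [-1.43, 4.57], [0, 2.65], [-2.85, 2.85]. Speed limits (rad/s): [2.79, 2.79, 3.14, 3.14, 3.14, 3.14].

## Interface

Orientations are given as a unit quaternion [x, y, z, w].
In Python, from rig import robot, camera, camera_model gives the robot as it stands.
- The arm moves only by the tool drive_tool, never from a script. Its argument "plan" is a list that holds one entry, the list of rows, each a list of 6 numbers: the shift along the world's x, y, z in units of 2.5 cm (1.0 is 2.5 cm), then the turn, a rotation vector about the world's x, y, z in units of 6 degrees (1.0 is 6 degrees). A call has 1 to 8 rows; each row shifts and turns the commanded pose from where the row before left it; what a row does not reach is not made up. A row lasts 1/8 s, in which the tool goes at most 62.5 mm and 10.7 degrees, less where a joint would pass 70% of its speed; a pose out of reach is approached as far as the arm can. A call with a number of a shift or a turn outside -1 to 1 is refused whole. A call with a gripper value outside its range is refused whole. "grip" is the closure, from 0 (fully open) to 1 (shut), set as the call begins (left out, the last holds). The fingers move at their own pace and stop on an object; "force" is the grip in N (left out, the last holds). Time passes only in rows, so rows that do not move let the fingers close. It gives the time, the measured TCP pose, the force and the opening at its end, in the units of the state.
- robot.get_obs(): the state, without advancing time (a new reading comes with each control period).
- camera(name): name is "scene" or "side" or "wrist"; returns the picture (420x560x3 uint8, red, green, blue); there is no depth.
- camera_model(name): a dict with "K" (3x3 intrinsics, pixels), "k1" (the pictures are not rectified: a ray, as slopes to the right and down, at radius r is drawn at 1 + k1 r^2 times it, then the intrinsics apply), "world_to_cam" (4x4, takes a point from world to camera coordinates); the wrist camera has in their place "tool_from_camera" (4x4, takes a point from camera to tool coordinates, whose origin is the TCP and whose axes are the flange's). Camera axes: x right, y up, looking along -z (the intrinsics and any distortion apply to the point x, -y, -z); pixel columns grow to the right and rows downward; lengths in m; the calibration is good to about 2 mm. A picture is of the moment at which its call begins: read the wrist's pose just before it. camera_model takes no time and is no camera call.
- robot.hand_in(): hands the job in, once; it reports no verdict.
The state is a dict: "time": time; "q": joint angles; "joint_velocities": joint speeds; "joint_torque": joint torques, N m; "position": TCP position; "tool_rot": TCP orientation; "ft_force": force on the tool from outside, world axes, zero at the start; "moment": the same for the moment, N m; "grip_width": finger opening in m.
Only numpy, scipy, OpenCV 4.12 (cv2) and the standard library are available. Lean on these libraries where they do the work, as an engineer would, in place of code of your own. Each camera call takes 0.05 s, during which the arm holds its last target.

## Working session

There is one attempt and no reset: what is moved stays moved. The work goes in short steps, Python scripts to look and compute and a tool call to move; the robot and the scene stay as the last step left them, time stands still between calls to the robot, and variables do not carry over. Pictures are saved under pics/ and viewed, and the job is handed in when it is done.

Besides the shell and the picture viewer there is one more tool, called after "Call:" as a command line: name --argument value ..., lists and objects as JSON in quotes. drive_tool: Moves the arm, as the interface text tells. Shifts and turns lie within -1 to 1; 1 stands for 2.5 cm of shift or 6 degrees of turn. Its arguments: {"type":"object","properties":{"plan":{"type":"array","items":{"type":"array","items":{"type":"array","items":{"type":"number","minimum":-1,"maximum":1}}}},"grip":{"type":"number"},"force":{"type":"number"}},"required":["plan"]}

```bash
ls; mkdir -p pics; python3 - <<'E'
from rig import robot,camera,camera_model
import cv2
for n in ["scene","side","wrist"]:
    im=camera(n); cv2.imwrite(f"pics/a_{n}.png",im[:,:,::-1])
    print(n,camera_model(n))
o=robot.get_obs();print(o)
E
```

```text
pics
scene {'K': array([[413.32100971,   0.        , 281.96986317],
       [  0.        , 413.32100971, 208.82214604],
       [  0.        ,   0.        ,   1.        ]]), 'k1': -0.08095952375677654, 'world_to_cam': array([[ 0.63695965,  0.77084505,  0.00896186, -0.35640577],
       [-0.59741167,  0.48623528,  0.63771039,  0.25314957],
       [ 0.48721833, -0.41154971,  0.77022408, -1.50164696],
       [ 0.        ,  0.        ,  0.        ,  1.        ]])}
side {'K': array([[495.55617519,   0.        , 275.34128962],
       [  0.        , 495.55617519, 203.92200147],
       [  0.        ,   0.        ,   1.        ]]), 'k1': -0.03556860638981484, 'world_to_cam': array([[-0.77776743,  0.628533  ,  0.00490974,  0.46270374],
       [-0.33972365, -0.42693155,  0.83804373,  0.06826783],
       [ 0.52883426,  0.65013516,  0.54558098, -1.78540725],
       [ 0.        ,  0.        ,  0.        ,  1.        ]])}
wrist {'K': array([[330.79418716,   0.        , 278.88198322],
       [  0.        , 330.79418716, 209.31111953],
       [  0.        ,   0.        ,   1.        ]]), 'k1': -0.074223
[... 359 characters left out ...]
0000000e+00]])}
{'time': 0.15, 'q': array([ 9.79489020e-01,  5.28267687e-01,  1.43360662e+00, -2.61545097e-05,
        1.18140157e+00, -1.78481559e-01]), 'joint_velocities': array([-0.00153383, -0.00236321, -0.00537608, -0.00146154,  0.00014893,
       -0.00054355]), 'joint_torque': array([ 3.37964366e-04, -4.40432489e+01, -1.76842618e+01,  6.33864803e-02,
        5.52386802e-02, -1.09622886e-04]), 'position': array([0.25056704, 0.57228944, 0.40398735]), 'tool_rot': array([ 2.04945304e-01,  9.78773066e-01, -7.84575546e-04, -3.04782100e-04]), 'ft_force': array([ 0.47884724,  0.18834423, -0.3610589 ]), 'moment': array([ 0.03754432, -0.01243255,  0.03019892]), 'grip_width': 0.08691621735515917}
```

View pics/a_scene.png

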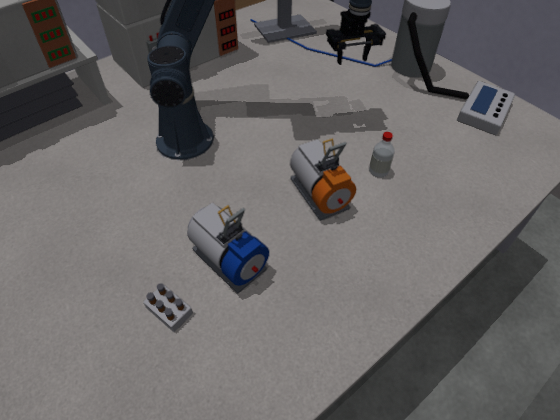

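View pics/a_side.png

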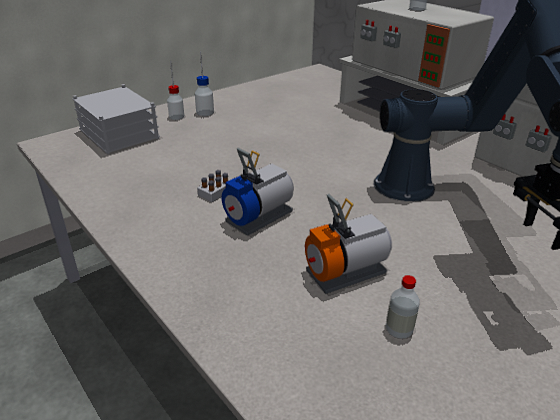

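View pics/a_wrist.png

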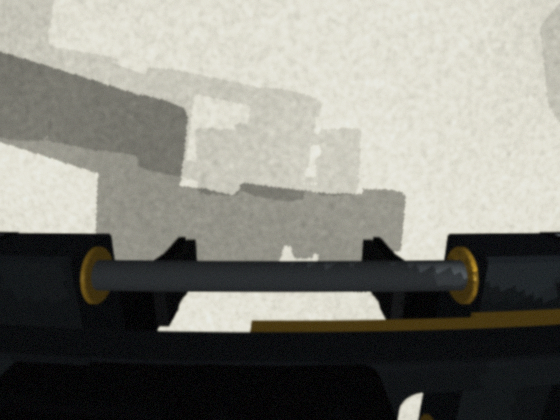

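Scene: blue reactor at about (228,245), its loop at (225,212), lever grip at (236,213). Side: blue reactor at (258,195), loop at (265,157), grip at (242,153). Next I'll enlarge both.

```bash
cat > h.py <<'E'
import numpy as np,cv2
from rig import robot,camera,camera_model
from scipy.spatial.transform import Rotation as R
def cam_pose(n,obs=None):
    m=camera_model(n)
    if n=="wrist":
        T=np.eye(4);T[:3,:3]=R.from_quat(obs["tool_rot"]).as_matrix();T[:3,3]=obs["position"]
        C=T@m["tool_from_camera"]
    else: C=np.linalg.inv(m["world_to_cam"])
    return m["K"],m["k1"],C
def ray(n,u,v,obs=None):
    K,k1,C=cam_pose(n,obs)
    p=cv2.undistortPoints(np.array([[[u,v]]],float),K,np.array([k1,0,0,0,0.]))[0,0]
    d=C[:3,:3]@np.array([p[0],-p[1],-1.]);return C[:3,3],d/np.linalg.norm(d)
def proj(n,P,obs=None):
    K,k1,C=cam_pose(n,obs)
    q=np.linalg.inv(C)@np.r_[P,1];s=np.array([q[0],-q[1]])/-q[2]
    s=s*(1+k1*(s@s));return K[0,0]*s[0]+K[0,2],K[1,1]*s[1]+K[1,2]
def tri(rs):
    A=np.zeros((3,3));b=np.zeros(3)
    for o,d in rs:
        M=np.eye(3)-np.outer(d,d);A+=M;b+=M@o
    x=np.linalg.solve(A,b)
    return x,[np.linalg.norm((np.eye(3)-np.outer(d,d))@(x-o)) for o,d in rs]
def onz(r,z):
    o,d=r;return o+d*(z-o[2])/d[2]
def crop(im,x,y,w,h,k,name):
    c=cv2.resize(im[y:y+h,x:x+w],None,fx=k,fy=k,interpolation=cv2.INTER_CUBIC);cv2.imwrite(name,c[:,:,::-1])
E
python3 - <<'E'
import cv2
from h import *
a=cv2.imread("pics/a_scene.png")[:,:,::-1];b=cv2.imread("pics/a_side.png")[:,:,::-1]
crop(a,180,195,100,95,6,"pics/b_scene.png");crop(b,210,140,95,95,6,"pics/b_side.png")
E
```

```text
(no output)
```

View pics/b_scene.png

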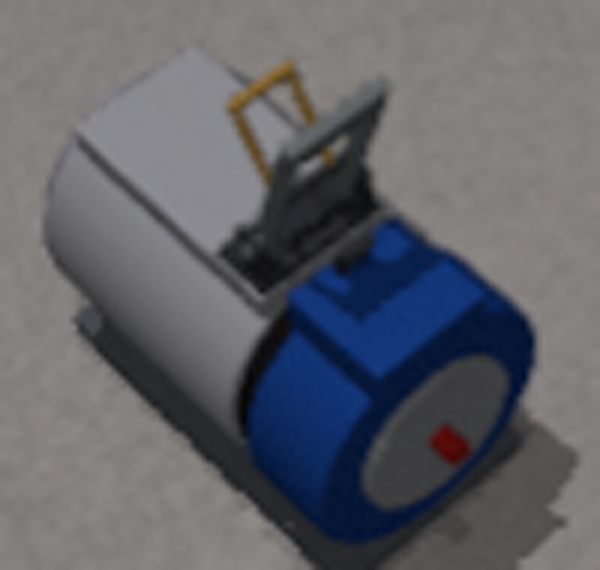

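View pics/b_side.png

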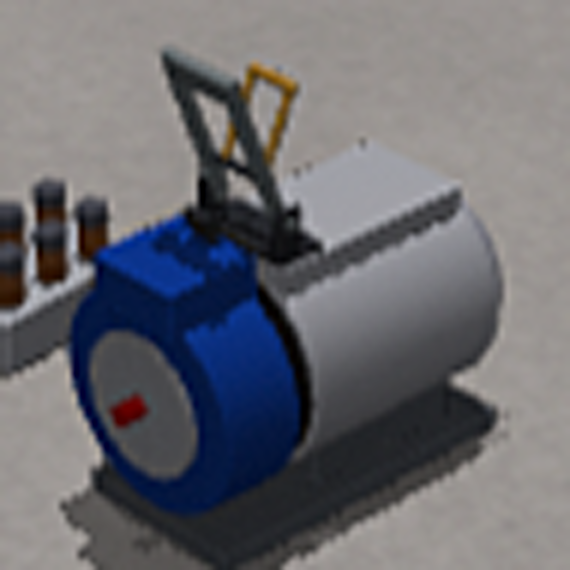

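Scene crop: loop bar from (235,105) to (292,68), grip from (283,158) to (383,85). Side crop: loop bar from (253,68) to (293,88), grip from (170,55) to (240,90). Drum-top rear edge: scene (80,135)–(193,50), side (368,145)–(458,190).

```bash
cat > m1.py <<'E'
from h import *
S=lambda x,y:ray("scene",180+(x+.5)/6-.5,195+(y+.5)/6-.5)
D=lambda x,y:ray("side",210+(x+.5)/6-.5,140+(y+.5)/6-.5)
pairs={"loopmid":((263,87),(273,78)),"loopA":((235,105),(253,68)),"loopB":((292,68),(293,88)),
"gripmid":((333,121),(205,73)),"gripA":((283,158),(170,55)),"gripB":((383,85),(240,90)),
"drumA":((80,135),(368,145)),"drumB":((193,50),(458,190)),
"drumfront_A":((262,305),None),"lidfrontA":((375,385),None),"lidfrontB":((485,300),(180,300)),"lidA":((375,385),(98,258)),"red":((450,445),(128,411))}
for k,(a,b) in pairs.items():
    if b is None: print(k,onz(S(*a),.15).round(4));continue
    x,e=tri([S(*a),D(*b)]);print(k,x.round(4),np.round(e,4))
for z,p in ((.15,(80,135)),(.15,(193,50)),(.15,(262,305)),(.162,(375,385)),(.162,(485,300))):print("S",onz(S(*p),z).round(4))
for z,p in ((.15,(368,145)),(.15,(458,190)),(.162,(98,258)),(.162,(180,300))):print("D",onz(D(*p),z).round(4))
E
python3 m1.py
```

```text
loopmid [ 0.5388 -0.1677  0.2347] [0. 0.]
loopA [ 0.5403 -0.182   0.2353] [0.0003 0.0003]
loopB [ 0.5377 -0.1529  0.2346] [0.0002 0.0002]
gripmid [ 0.5833 -0.1634  0.2531] [0.0004 0.0004]
gripA [ 0.5862 -0.1889  0.2536] [0.0005 0.0005]
gripB [ 0.581  -0.1379  0.2534] [0.0004 0.0004]
drumA [ 0.444  -0.2111  0.1463] [0.0003 0.0003]
drumB [ 0.4347 -0.1452  0.145 ] [0.0007 0.0007]
drumfront_A [ 0.5721 -0.2014  0.15  ]
lidfrontA [ 0.6333 -0.1882  0.15  ]
lidfrontB [ 0.6286 -0.1294  0.1555] [0.0026 0.0026]
lidA [ 0.6349 -0.1894  0.155 ] [0.0011 0.0011]
red [ 0.6403 -0.159   0.0822] [0.0002 0.0002]
S [ 0.4474 -0.2123  0.15  ]
S [ 0.4377 -0.1468  0.15  ]
S [ 0.5721 -0.2014  0.15  ]
S [ 0.6401 -0.1921  0.162 ]
S [ 0.6352 -0.133   0.162 ]
D [ 0.4478 -0.206   0.15  ]
D [ 0.4416 -0.1379  0.15  ]
D [ 0.6397 -0.1801  0.162 ]
D [ 0.6311 -0.1221  0.162 ]
```

Call:
drive_tool --plan '[[[0.47,-0.98,0.8,0,0,0.6],[0.47,-0.98,0.8,0,0,0.6],[0.47,-0.98,0.8,0,0,0.6],[0.47,-0.98,0.8,0,0,0.6],[0.47,-0.98,0.8,0,0,0.6],[0.47,-0.98,0.65,0,0,0.6],[0.47,-0.98,0,0,0,0.6],[0.47,-0.98,0,0,0,0.6]]]' --grip 1 --force 30

```text
time: 1.15
position: [0.3449, 0.3756, 0.5211]
tool_rot: [-0.046, 0.999, 0.0, 0.0]
ft_force: [-0.9, 0.6, -0.6]
grip_width: 0.0154
```

Call:
drive_tool --plan '[[[0.47,-0.98,0,0,0,0],[0.47,-0.98,0,0,0,0],[0.47,-0.98,0,0,0,0],[0.47,-0.98,0,0,0,0],[0.47,-0.98,0,0,0,0],[0.47,-0.98,0,0,0,0],[0.47,-0.98,0,0,0,0],[0.47,-0.98,0,0,0,0]]]'

```text
time: 2.15
position: [0.4388, 0.1796, 0.5208]
tool_rot: [-0.045, 0.999, -0.0, -0.0]
ft_force: [-0.4, 0.3, -0.7]
grip_width: 0.0004
```

Call:
drive_tool --plan '[[[0.47,-0.98,0,0,0,0],[0.47,-0.98,0,0,0,0],[0.47,-0.98,0,0,0,0],[0.47,-0.98,0,0,0,0],[0.47,-0.98,0,0,0,0],[0.47,-0.98,0,0,0,0],[0.47,-0.98,0,0,0,0],[0.47,-0.98,0,0,0,0]]]'

```text
time: 3.15
position: [0.5329, -0.0163, 0.5207]
tool_rot: [-0.045, 0.999, 0.0, -0.0]
ft_force: [0.4, 0.3, 0.0]
grip_width: 0.0005
```

Call:
drive_tool --plan '[[[0.47,-0.98,0,0,0,0],[0.47,-0.98,0,0,0,0],[0.47,-0.98,0,0,0,0],[0.47,-0.98,0,0,0,0],[0.47,-0.98,0,0,0,0],[0.47,-0.98,0,0,0,0]]]'

```text
time: 3.9
position: [0.6038, -0.164, 0.5208]
tool_rot: [-0.045, 0.999, 0.0, -0.0]
ft_force: [-0.1, 0.3, -0.0]
grip_width: 0.0005
```

```bash
python3 - <<'E'
from h import *
o=robot.get_obs();im=camera("wrist");cv2.imwrite("pics/c_wrist.png",im[:,:,::-1])
import pickle;pickle.dump(o,open("c.pkl","wb"))
print(o["q"],o["position"],R.from_quat(o["tool_rot"]).as_matrix()[:,1])
for P in [(.5388,-.1677,.2347),(.5833,-.1634,.2531)]:print(proj("wrist",np.array(P),o))
E
```

```text
[-4.43624103e-01  4.25948332e-01  1.27940304e+00  5.03531522e-05
  1.43650875e+00 -2.10418671e+00] [ 0.60381264 -0.16403819  0.52078364] [-8.96390282e-02  9.95974303e-01  1.78965446e-04]
(np.float64(281.1359241609233), np.float64(127.89724987276502))
(np.float64(281.5523823286201), np.float64(188.34168856888576))
```

View pics/c_wrist.png

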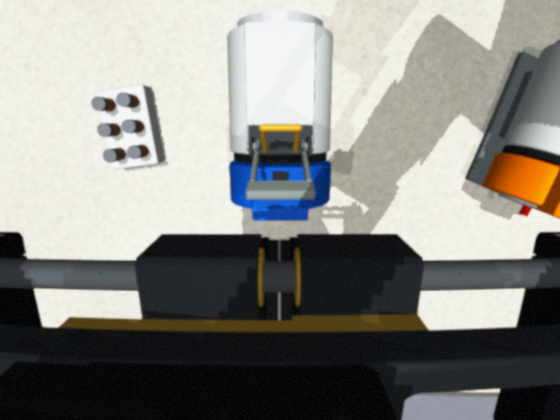

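Wrist view: loop bar at (281,127) and lever grip at (281,188). My triangulated points projected to (281,128) and (282,188), so they agree. The drum is aligned with the tool. I'll go down behind the loop.

Call:
drive_tool --plan '[[[-0.9,-0.06,0,0,0,0],[-0.9,-0.06,0,0,0,0],[-0.9,-0.06,0,0,0,0],[-0.9,-0.06,-0.8,0,0,0],[0,0,-0.98,0,0,0],[0,0,-0.98,0,0,0],[0,0,-0.98,0,0,0],[0,0,-0.98,0,0,0]]]'

```text
time: 4.95
position: [0.5133, -0.1688, 0.4023]
tool_rot: [-0.045, 0.999, -0.0, 0.0]
ft_force: [-0.9, 0.9, 0.0]
grip_width: 0.0006
```

```bash
cat > look.py <<'E'
import sys
from h import *
t=sys.argv[1]
a=camera("scene");b=camera("side")
crop(a,190,180,75,80,7,"/tmp/1.png");crop(b,220,130,75,80,7,"/tmp/2.png")
cv2.imwrite(f"pics/{t}.png",cv2.resize(np.hstack([cv2.imread("/tmp/1.png"),cv2.imread("/tmp/2.png")]),(800,427)))
o=robot.get_obs();p=o["position"];h=np.array([.556,-.166]);u=np.array([.9957,.092])
v=p[:2]-h;print("t",o["time"],"reactor x,y(mm)",(v@u*1e3).round(1),((u[0]*v[1]-u[1]*v[0])*1e3).round(1),"tip z",(p[2]-.182).round(4),"F",o["ft_force"].round(2))
E
python3 look.py d1
```

```text
t 5.05 reactor x,y(mm) -43.6 1.7 tip z 0.2185 F [-0.22  1.1   0.04]
```

View pics/d1.png

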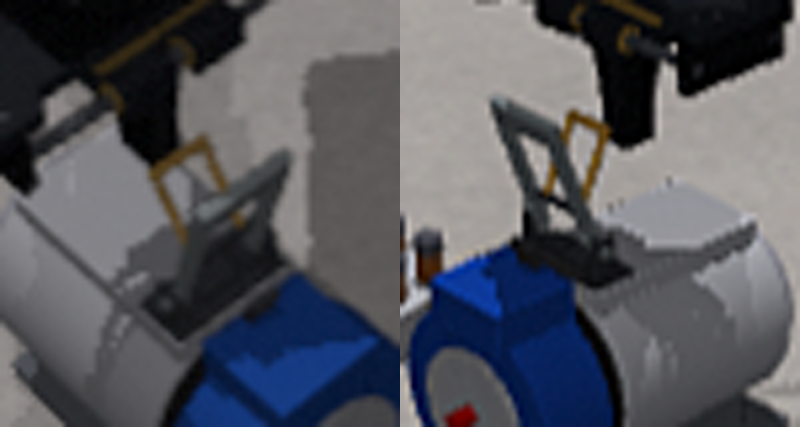

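The closed fingers sit just behind the loop bar (loop top at (185,155) left, (588,120) right) and are centred on it. I'll push slowly toward the lid.

Call:
drive_tool --plan '[[[0.3,0.03,0,0,0,0],[0.2,0.02,0,0,0,0],[0.2,0.02,0,0,0,0],[0.15,0.01,0,0,0,0],[0.15,0.01,0,0,0,0],[0.15,0.01,0,0,0,0],[0.15,0.01,0,0,0,0]]]'

```text
time: 5.92
position: [0.5459, -0.1657, 0.403]
tool_rot: [-0.045, 0.999, 0.0, -0.0]
ft_force: [-0.5, -0.2, 0.1]
grip_width: 0.0004
```

```bash
python3 look.py d2
```

```text
t 6.025 reactor x,y(mm) -9.9 1.1 tip z 0.221 F [-0.21 -0.26  0.21]
```

View pics/d2.png

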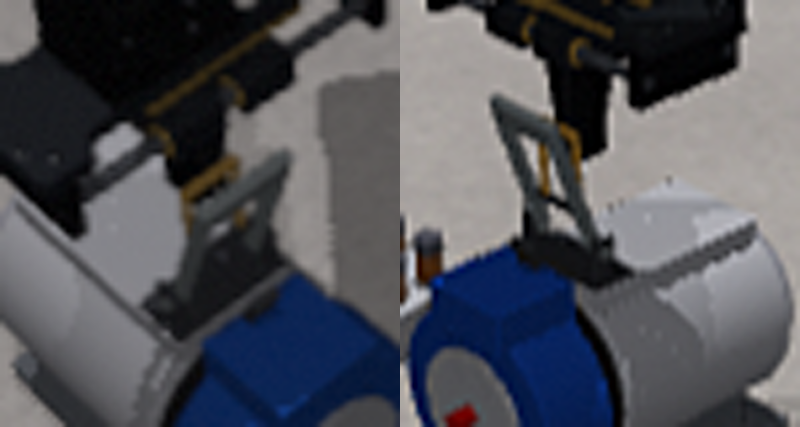

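The loop is now about upright against the fingers (right panel, bar at (560,130)). It needs a little more.

Call:
drive_tool --plan '[[[0.12,0.01,0,0,0,0],[0.12,0.01,0,0,0,0],[0,0,0,0,0,0],[0,0,0,0,0,0]]]'

```text
time: 6.52
position: [0.5516, -0.1652, 0.403]
tool_rot: [-0.045, 0.999, 0.0, -0.0]
ft_force: [1.0, -0.8, 0.3]
grip_width: 0.0007
```

```bash
python3 look.py d3
```

```text
t 6.625 reactor x,y(mm) -4.3 1.2 tip z 0.221 F [ 0.5   0.08 -0.23]
```

View pics/d3.png

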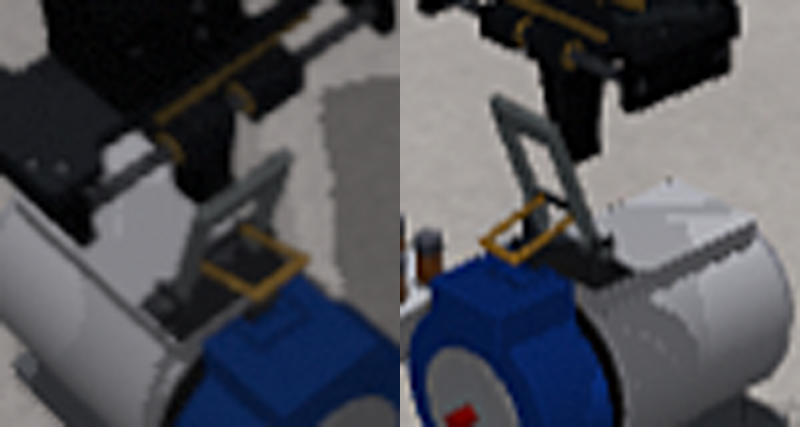

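The loop has passed upright and is falling toward the lid (bar at (280,275) left). I'll raise the tool and look again.

Call:
drive_tool --plan '[[[0,0,0.8,0,0,0],[0,0,0.9,0,0,0],[0,0,0.9,0,0,0],[0,0,0.4,0,0,0],[0.9,0.08,0,0,0,0],[0.9,0.08,0,0,0,0],[0.9,0.08,0,0,0,0]]]'

```text
time: 7.5
position: [0.6196, -0.1592, 0.4774]
tool_rot: [-0.045, 0.999, 0.0, -0.001]
ft_force: [-0.7, -0.1, -0.9]
grip_width: 0.0003
```

```bash
python3 look.py d4; python3 - <<'E'
from h import *
cv2.imwrite("pics/d4w.png",camera("wrist")[:,:,::-1])
E
```

```text
t 7.6 reactor x,y(mm) 64.9 0.9 tip z 0.295 F [-0.75  0.19 -0.53]
```

View pics/d4.png

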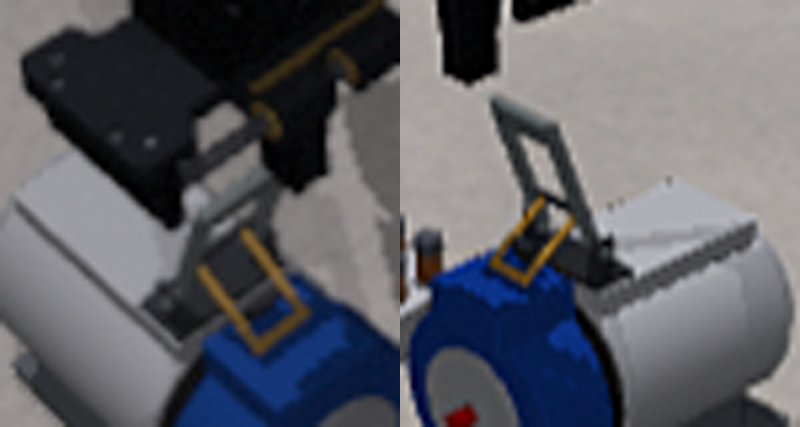

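View pics/d4w.png

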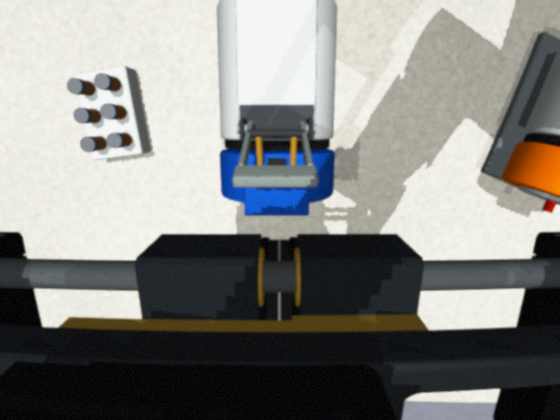

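The loop now lies on the lid. Bar midpoint is (284,329) in the left panel and (513,272) in the right. I'll triangulate its height and position.

```bash
python3 - <<'E'
from h import *
s=16/3
x,e=tri([ray("scene",190+284/s-.4,180+329/s-.4),ray("side",220+113/s-.4,130+272/s-.4)])
v=x[:2]-np.array([.556,-.166]);u=np.array([.9957,.092])
print(x,e,v@u,u[0]*v[1]-u[1]*v[0])
E
```

```text
[ 0.59979534 -0.16060324  0.16272553] [np.float64(0.000610300789491595), np.float64(0.0006103007894915023)] 0.04410352205277306 0.0013443823866907947
```

The bar is at reactor x = 44 mm and z = 163 mm. The hook's catching side is at x = 33, so the loop is behind it. Next I'll lower the fingers on the lid side of the grip and swing the lever.

Call:
drive_tool --plan '[[[0,0,-0.7,0,0,0],[0,0,-0.7,0,0,0],[0,0,-0.7,0,0,0],[-0.5,-0.05,0,0,0,0],[-0.4,-0.04,0,0,0,0],[-0.4,-0.04,0,0,0,0],[-0.4,-0.04,0,0,0,0],[-0.4,-0.04,0,0,0,0]]]'

```text
time: 8.65
position: [0.566, -0.1646, 0.426]
tool_rot: [-0.045, 0.999, -0.0, 0.0]
ft_force: [1.0, -0.6, -0.1]
grip_width: 0.0005
```

```bash
python3 look.py d5
```

```text
t 8.75 reactor x,y(mm) 9.6 0.6 tip z 0.2437 F [ 0.57  0.2  -0.11]
```

View pics/d5.png

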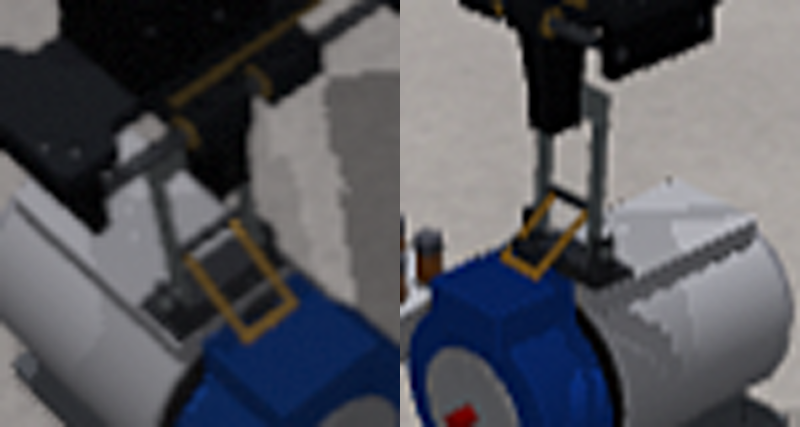

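The lever is near upright (right panel, grip at (595,95)), and the loop's bar has moved back toward the hook. Pushing on.

Call:
drive_tool --plan '[[[-0.35,-0.03,0,0,0,0],[-0.35,-0.03,-0.05,0,0,0],[-0.35,-0.03,-0.1,0,0,0],[-0.35,-0.03,-0.15,0,0,0],[-0.2,-0.02,-0.1,0,0,0],[0,0,0,0,0,0]]]'

```text
time: 9.5
position: [0.5265, -0.1681, 0.4152]
tool_rot: [-0.045, 0.999, 0.0, -0.0]
ft_force: [4.5, -0.0, -3.2]
grip_width: 0.0004
```

```bash
python3 look.py d6
```

```text
t 9.6 reactor x,y(mm) -29.2 0.6 tip z 0.2334 F [ 4.86 -0.55 -3.57]
```

View pics/d6.png

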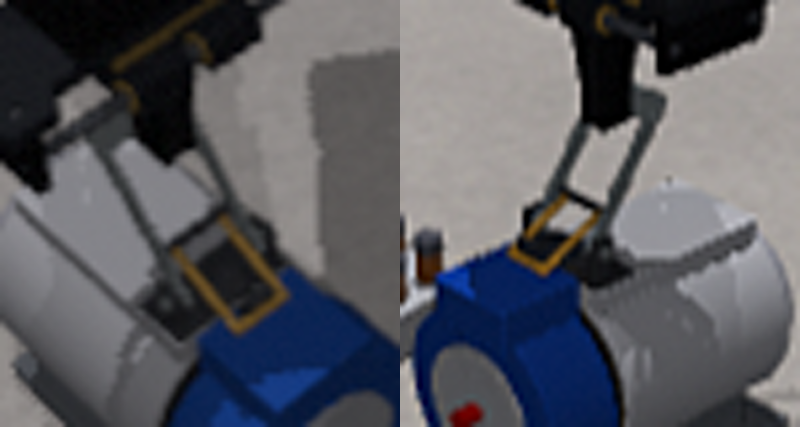

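```bash
python3 - <<'E'
from h import *
s=16/3
x,e=tri([ray("scene",190+262/s-.4,180+312/s-.4),ray("side",220+129/s-.4,130+261/s-.4)])
v=x[:2]-np.array([.556,-.166]);u=np.array([.9957,.092])
print(x,e,v@u,u[0]*v[1]-u[1]*v[0])
a=camera("scene");crop(a,215,215,50,45,14,"pics/e6.png")
E
```

```text
[ 0.58651566 -0.16335521  0.16395024] [np.float64(0.0004288948474170221), np.float64(0.0004288948474168099)] 0.030627758918733875 -0.0001740249017279428
```

View pics/e6.png

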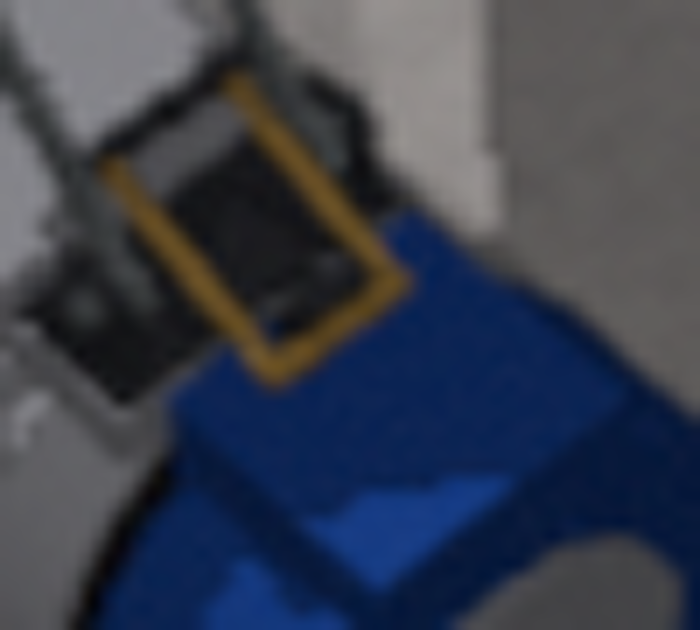

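Bar at z = 164 mm, still low. The lid has shifted toward the drum (red knob (460,415) → (467,412) in the right panel) and there is about 5 N of resistance, so the loop is hooked and pulling. Now I'll go up and over the grip to press from above.

Call:
drive_tool --plan '[[[0.1,0.01,0.3,0,0,0],[0,0,0.9,0,0,0],[-0.4,-0.04,0,0,0,0],[-0.5,-0.05,0,0,0,0]]]'

```text
time: 10.15
position: [0.5052, -0.1697, 0.4451]
tool_rot: [-0.045, 0.999, 0.0, -0.001]
ft_force: [-0.6, -0.3, -0.4]
grip_width: 0.0004
```

```bash
python3 look.py d7
```

```text
t 10.25 reactor x,y(mm) -51.6 1.1 tip z 0.2627 F [ 1.21 -0.52 -0.56]
```

View pics/d7.png

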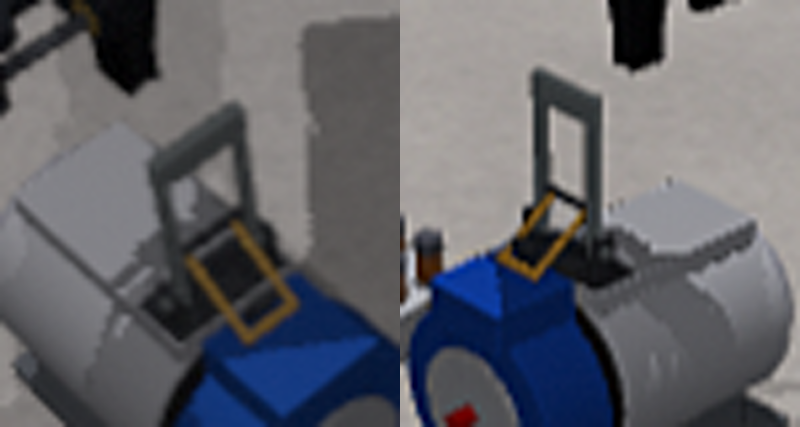

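Once released, the lever sprang back to near upright (right panel, grip at (567,85)) because the gasket pulls through the loop. I have to keep contact the whole way, so I'll go round again and keep the fingertip corner on the grip's face along its arc.

Call:
drive_tool --plan '[[[0,0,0.9,0,0,0],[0.3,0.03,0.3,0,0,0],[0.9,0.08,0,0,0,0],[0.9,0.08,0,0,0,0],[0.9,0.08,0,0,0,0],[0.3,0.03,-0.3,0,0,0],[0,0,-0.9,0,0,0],[0,0,-0.2,0,0,0]]]'

```text
time: 11.25
position: [0.5884, -0.1622, 0.4379]
tool_rot: [-0.045, 0.999, 0.001, -0.003]
ft_force: [-0.5, -0.7, -0.3]
grip_width: 0.0001
```

```bash
python3 look.py d8
```

```text
t 11.35 reactor x,y(mm) 32.9 0.5 tip z 0.2574 F [-0.1  0.5  0. ]
```

View pics/d8.png

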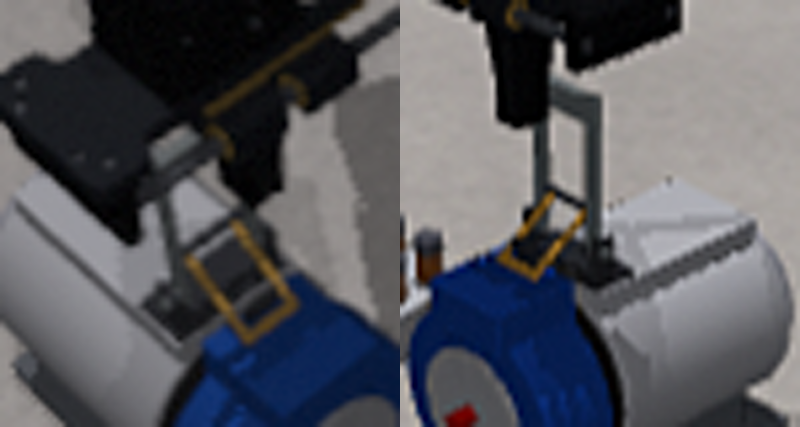

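Fingers are on the lid side of the grip. I'll push along the arc to about 1.0 rad.

Call:
drive_tool --plan '[[[-0.5,-0.05,0,0,0,0],[-0.5,-0.05,0,0,0,0],[-0.5,-0.05,-0.05,0,0,0],[-0.5,-0.05,-0.1,0,0,0],[-0.3,-0.03,-0.13,0,0,0],[-0.3,-0.03,-0.15,0,0,0]]]'

```text
time: 12.1
position: [0.5238, -0.1691, 0.4301]
tool_rot: [-0.045, 0.999, -0.0, 0.0]
ft_force: [-0.2, 0.8, 1.5]
grip_width: 0.0006
```

```bash
python3 look.py d9
```

```text
t 12.2 reactor x,y(mm) -32.8 -0.1 tip z 0.2475 F [1.21 0.32 1.08]
```

View pics/d9.png

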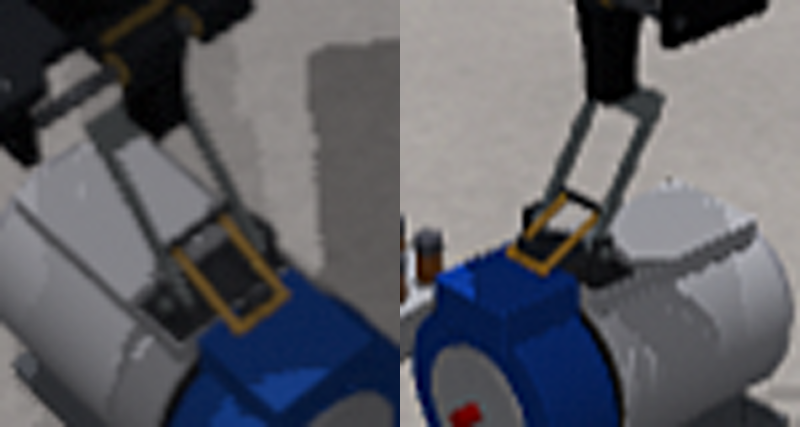

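The fingertip sits on the grip at about 1.0 rad. Continuing down the arc.

Call:
drive_tool --plan '[[[-0.3,-0.03,-0.24,0,0,0],[-0.3,-0.03,-0.24,0,0,0],[-0.24,-0.02,-0.26,0,0,0],[-0.24,-0.02,-0.27,0,0,0]]]'

```text
time: 12.7
position: [0.4967, -0.1715, 0.4037]
tool_rot: [-0.045, 0.999, 0.0, -0.0]
ft_force: [1.6, -0.4, 0.4]
grip_width: 0.0006
```

```bash
python3 look.py d10
```

```text
t 12.8 reactor x,y(mm) -60.1 0.3 tip z 0.2211 F [0.03 0.17 0.76]
```

View pics/d10.png

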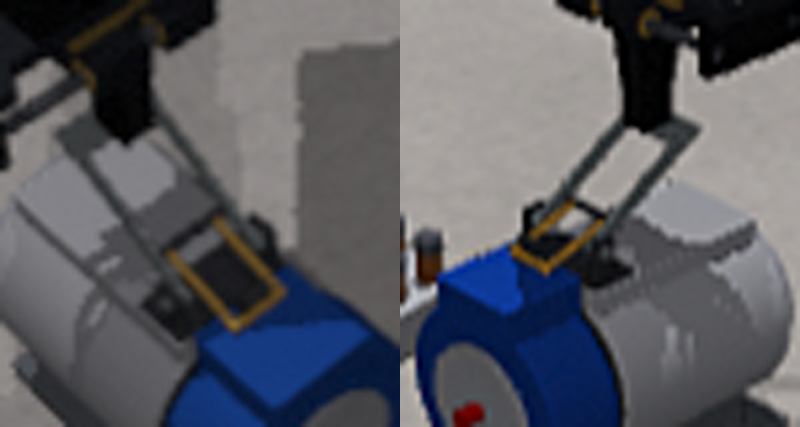

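Still on the grip (right panel (665,130)), and the lid is moving further in. Continuing to flat.

Call:
drive_tool --plan '[[[-0.22,-0.02,-0.3,0,0,0],[-0.2,-0.02,-0.3,0,0,0],[-0.16,-0.01,-0.3,0,0,0]]]'

```text
time: 13.18
position: [0.4821, -0.1726, 0.3813]
tool_rot: [-0.045, 0.999, 0.0, -0.0]
ft_force: [-0.2, 0.4, 0.9]
grip_width: 0.0005
```

```bash
python3 look.py d11
```

```text
t 13.275 reactor x,y(mm) -74.4 0.3 tip z 0.1988 F [-0.92  0.32 -0.79]
```

View pics/d11.png

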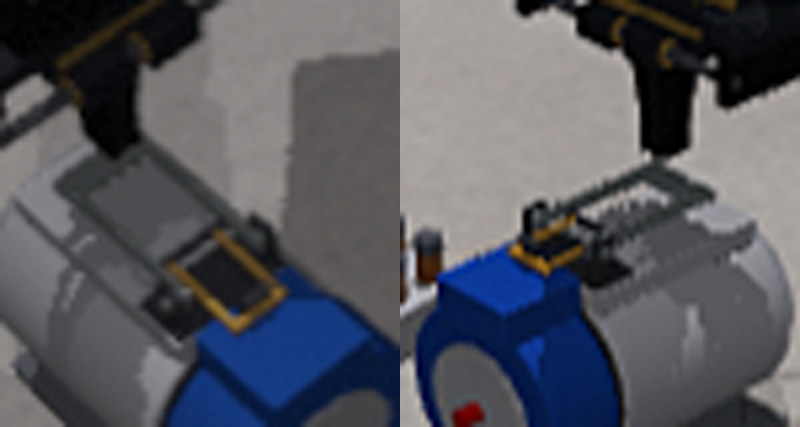

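The lever snapped flat ahead of the finger. I'll press it gently to make sure.

Call:
drive_tool --plan '[[[-0.3,-0.03,-0.4,0,0,0],[0,0,-0.3,0,0,0],[0,0,-0.15,0,0,0],[0,0,-0.1,0,0,0],[0,0,-0.05,0,0,0],[0,0,0,0,0,0]]]'

```text
time: 14.02
position: [0.4752, -0.1734, 0.3583]
tool_rot: [-0.045, 0.999, -0.0, 0.0]
ft_force: [-3.2, 0.6, 9.0]
grip_width: 0.0006
```

Contact at tip z = 0.176 m, exactly where a flat grip's top should be, with 9 N. I'll retract and check.

Call:
drive_tool --plan '[[[0,0,0.5,0,0,0],[0,0,0.9,0,0,0],[0,0,0.9,0,0,0],[0,0,0.9,0,0,0],[0,0,0.9,0,0,0],[0.6,0,0.9,0,0,0],[0.9,0,0.5,0,0,0],[0.9,0,0,0,0,0]]]'

```text
time: 15.02
position: [0.536, -0.1735, 0.4967]
tool_rot: [-0.045, 0.999, -0.001, 0.002]
ft_force: [-0.0, 0.5, -0.4]
grip_width: 0.0007
```

```bash
python3 look.py d12; python3 - <<'E'
from h import *
cv2.imwrite("pics/d12w.png",camera("wrist")[:,:,::-1])
cv2.imwrite("pics/d12s.png",camera("side")[:,:,::-1])
def red(im):
    h=cv2.cvtColor(im,cv2.COLOR_RGB2HSV)
    m=((h[...,0]<8)|(h[...,0]>172))&(h[...,1]>180)&(h[...,2]>60)
    n,l,s,c=cv2.connectedComponentsWithStats(m.astype(np.uint8));return [(s[i,4],c[i].round(2)) for i in range(1,n) if s[i,4]>8]
for n in("scene","side"):
    print(n,red(cv2.imread(f"pics/a_{n}.png")[:,:,::-1]),"\n now",red(camera(n)))
E
```

```text
t 15.125 reactor x,y(mm) -19.9 -5.8 tip z 0.3132 F [-1.06 -0.1  -0.61]
scene [(np.int32(16), array([50.38, 12.5 ])), (np.int32(18), array([43.61, 14.33])), (np.int32(20), array([37. , 16.6])), (np.int32(16), array([58.  , 32.31])), (np.int32(16), array([51.62, 34.31])), (np.int32(16), array([45.31, 36.56])), (np.int32(13), array([65.15, 50.77])), (np.int32(14), array([59.14, 53.07])), (np.int32(12), array([52.92, 55.08])), (np.int32(64), array([387.12, 135.84])), (np.int32(14), array([340.07, 200.71])), (np.int32(22), array([254.5 , 268.77]))] 
 now [(np.int32(19), array([50.26, 12.47])), (np.int32(18), array([43.61, 14.33])), (np.int32(21), array([37.05, 16.48])), (np.int32(19), array([57.74, 32.26])), (np.int32(20), array([51.8 , 34.35])), (np.int32(18), array([45.28, 36.44])), (np.int32(15), array([65.4 , 50.87])), (np.int32(15), array([59.27, 53.2 ])), (np.int32(15), array([53.  , 55.07])), (np.int32(66), array([387.03, 135.94])), (np.int32(15), array([340.07, 200.87])), (np.int32(19), array([253.32, 267.42]))]
side [(np.int32(10), array([366.5,  22. ])), (np.int32(13), array([39
[... 623 characters left out ...]
np.int32(16), array([230.88, 208.12])), (np.int32(22), array([311.68, 259.32])), (np.int32(137), array([408.79, 281.72]))] 
 now [(np.int32(10), array([366.5,  22. ])), (np.int32(14), array([390.07,  28.14])), (np.int32(14), array([395.93,  29.14])), (np.int32(18), array([520.78,  49.94])), (np.int32(19), array([529.53,  52.32])), (np.int32(17), array([558.12,  59.53])), (np.int32(64), array([173.38,  88.89])), (np.int32(16), array([503.12, 116.75])), (np.int32(15), array([511.07, 119.67])), (np.int32(19), array([537.21, 128.74])), (np.int32(15), array([545.87, 131.67])), (np.int32(16), array([232. , 207.5])), (np.int32(21), array([311.62, 259.24])), (np.int32(140), array([408.74, 281.79]))]
```

View pics/d12.png

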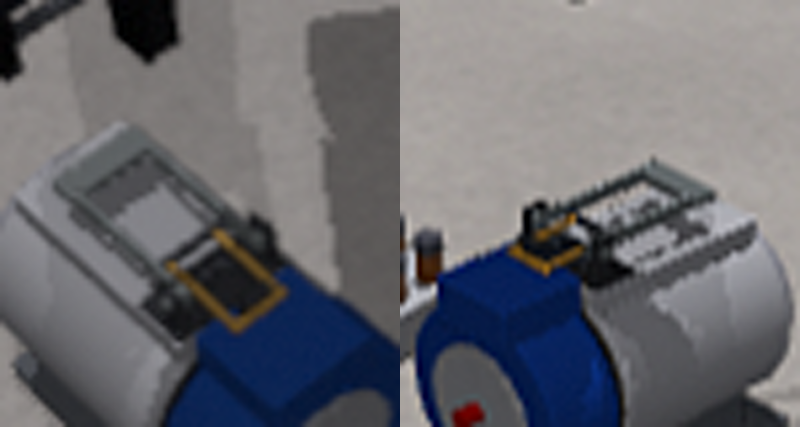

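View pics/d12w.png

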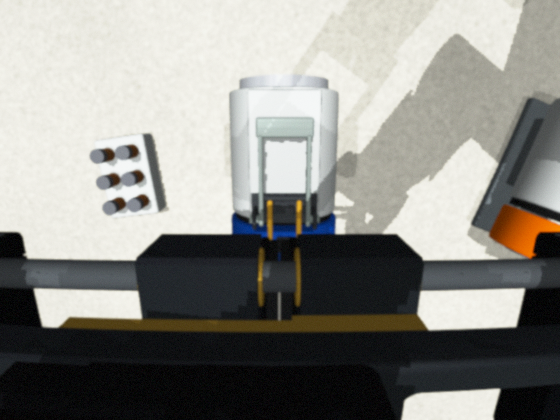

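View pics/d12s.png

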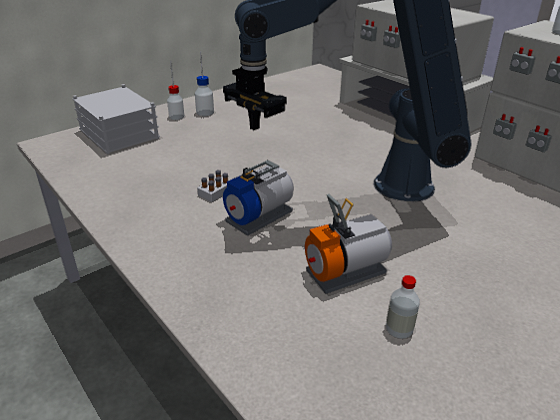

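The lever is flat, the loop is hooked and the tool is clear. One last numeric check of the lid's travel from the knob centroids, then I'll hand in.

```bash
python3 - <<'E'
from h import *
a,_=tri([ray("scene",254.5,268.77),ray("side",230.88,208.12)])
b,_=tri([ray("scene",253.32,267.42),ray("side",232.0,207.5)])
print((b-a)*1e3)
robot.hand_in()
E
```

```text
[-4.55742403 -0.17917053  0.51245962]
the job is handed in; nothing more can be done
```

The blue reactor's draw latch is closed, and I handed the job in at about 15 s of the 42 s allowed.

**What I did:** I pushed the brass loop past upright with the closed fingers, and it fell onto the lid behind the keeper hook. I then swung the lever over from the lid side and pressed its grip down along the arc until it snapped flat.

**Last checks:**
- **Lever:** it lies flat and stayed there after I backed off. A test press met the grip at z = 0.176 m with 9 N, where the top of a flat grip should be.
- **Lid:** its red knob moved 4.6 mm towards the drum, measured from two views, close to the 5 mm starting gap. So the loop is hooked and the lid drawn tight.
- **Other things:** the red markers on the orange reactor and the bottle cap are within about 0.2 pixel of where they started, and the orange lever still stands open in the last picture. The tool was clear of everything.

**What went wrong or disagreed:**
- **First lever swing:** the lever came back to near upright when I lifted off to change position. I pushed it again without losing contact.
- **Loop bar position:** partway through that first swing the bar measured x = 31 mm, against the keeper's stated 33 mm. I took it as hooked because the lid was already moving, and the final lid travel bore that out.

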